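# Lock the meter's dial and take three probe readings

### The arm

A 7-joint arm with a two-finger parallel gripper is mounted at the origin on the work surface. World frame = base frame: x ahead of the robot, y to its left, z up, the work surface at z = 0. Lengths are in mm, angles in rad, forces in N, time in s.
With the tool pointing down it reaches from about 350 to 775 mm from the base axis. Payload 3.1 kg.
Tool frame: the origin (TCP) lies at the centre of the arm's flange, where the gripper is bolted on; the fingertips stand 173 mm ahead of it and the grasp point (between the pads) lies 155 mm ahead of it; z points along the fingers, y is the line along which they close (so a half turn about z gives the same grasp; the last joint's range is limited). The gripper opens to 85 mm and grips with 20 to 120 N. Pads are 22 mm wide; open, the fingers measure 114 mm over their backs; the gripper's body (76 mm by 85 mm) begins 54 mm behind the grasp point. The pads swing forward as they close: fully open they stand 13 mm farther back than shut.
Start: joints at [1.224, 0.311, 0.014, 1.512, -0.004, 1.319, -0.027], TCP at [165.091, -524.65, 404.704] pointing down, gripper open.
Joint ranges: [-2.7, 2.7], [-0.3, 1.91], [-1.27, 1.3], [0.12, 2.57], [-1.44, 4.58], [0.2, 2.03], [-3.05, 3.05]. Speed limits (rad/s): [2.79, 2.79, 3.14, 3.14, 3.14, 3.14, 3.14].

### API

Orientations are given as a unit quaternion [w, x, y, z].
In Python, from bench import r gives the robot as it stands. Calls block until the motion is done:
- r.move_pose(position, orientation): joint-space move of the TCP to a pose.
- r.servo_line(position, frame=None, speed=150, stop_force=None): straight line of the TCP; frame=None keeps the orientation; speed is the mean speed in mm/s. With stop_force (N) it stops when the force on the tool has changed by that much, and returns True; else False.
- r.move_j(angles): joint-space move.
- r.open_gripper() and r.grasp(newtons=None): open the fingers fully, or close them until they stop; newtons is the grip in N (None keeps the last).
- r.dwell(seconds).
- r.ik(position, orientation): joint angles nearest the present ones, or None.
- r.get_state(): the state.
- r.camera(name): name is "scene" or "top"; returns (picture, depth): 384x512x3 uint8, red, green, blue; 384x512 float32, mm along the optical axis (not along the pixel's ray), 0 where there is no reading.
- r.get_calibration(name): a dict with "fov_y" (degrees; the focal length in pixels is half the picture's height over the tangent of half this angle, whatever the lens; pixels are square), "cx", "cy" (the principal point, pixels), "distortion" ([k1, k2, p1, p2, k3] as OpenCV has them; the pictures are not rectified), "R" (3x3) and "t" (3): a world point X has camera coordinates R X + t. Camera axes: x right, y down, z forward; pixel columns grow to the right and rows downward; lengths in mm; the calibration is good to about 2 mm. A picture is of the moment at which its call begins. get_calibration takes no time and is no camera call.
A pose or a line that the arm cannot do raises r.MotionError and nothing moves.
- r.sign_off(): hands the job in; it is judged then, once.
The state is a dict: "time_s": time; "joints": joint angles; "qvel": joint speeds; "tau": joint torques, N m; "ee_pos": TCP position; "ee_rot": TCP orientation; "wrist_force": force on the tool from outside, world axes, zero at the start; "wrist_torque": the same for the moment, N m; "opening": finger opening in mm; "gripper_force": force on a finger pad.
Only numpy, scipy, OpenCV 4.12 (cv2) and the standard library are available. Lean on these libraries where they do the work, as an engineer would, in place of code of your own. Each camera call takes 0.05 s, during which the arm holds its last target. There are 200 camera calls.

### The job

Turn the dial of the bench meter clockwise until its pointer is at the mark, then slide the steel lock fully home over it. Then take the probe from its holder and press its tip gently on the centre mark of each of the three white tablets for a moment, so that the tablet visibly sinks a few millimetres on its spring, going from the smallest tablet to the largest. Finally stand the probe back fully in its holder, with the dial still at its mark and locked, and leave everything else on the bench where it is.

Things in the scene. Friction and masses are not known exactly. Their poses are not given: they have to be found in the camera images.
- meter: low white bench meter, 150 (x) x 240 (y) x 50 mm high, fixed; origin at the centre of its underside, x axis to its rear (away from the robot at yaw 0). The dial's axis is at (-15, +60) mm; the lock slides along the line x = -15 mm on the dial's -y side. The dial's mark is a short black raised line on the meter's top, at (-15, +23) mm, between dial and lock.
- dial (a joint): turn of the dial, rad, growing clockwise seen from above, range 0 to 2.6. At 0 the pointer end of its bar points along the meter's +x; at 1.571 it points along the meter's -y, straight at the mark.
- dial_grip (a point): point on the dial's axis, 75 mm above the bench. Black disc 48 mm across with an upright bar to grip: 12 mm thick, from 59 to 87 mm above the bench, reaching 20 mm behind the axis and 28 mm ahead to the pointer end, which has a white line on top. The lock's prongs are up to 65 mm high: keep the fingertips above that.
- lock (a joint): travel of the lock, m, from 0 (clear of the bar) to 0.035 (home: its two prongs straddle the bar of the dial); grows along the meter's +y; takes about 2 N to push, and it stays where it is left.
- lock_tab (a point): middle of the top edge of the lock's upright steel tab, 91 mm above the bench: a plate 40 mm wide (meter's x) and 6 mm thick (meter's y), standing 26 mm high on a flat steel fork whose top is 65 mm above the bench and which reaches 16 mm behind (-y of) the tab's middle.
- holder: grey block 75 x 75 x 70 mm, fixed, with one upright round hole, 15 mm across and 62 mm deep, in the middle of its top; origin at the centre of its underside. The probe stands here at the start and at the end.
- probe: upright contact probe, 130 mm long, 80 g. Origin: its tip; z runs up the handle. Steel stem 10 mm thick up to 55 mm from the tip, with a conical end; black collar 22 mm across from 55 to 61 mm, which rests on the holder's top (tip then 15 mm above the bench); black flat-sided handle from 61 to 130 mm, 24 mm along x, 16 mm along y.
- stand_small: sample stand with the small tablet: steel foot 64 mm across and 10 mm thick, post 28 mm across, on top an aluminium pan and a white tablet 22 mm across (pan 28 mm); the tablet's top is 45 mm above the bench. Fixed; origin at the centre of its underside. The three stands swap places.
- mark_small (a point): the mark (a black dot 6 mm across) in the centre of the top of the small tablet; it sinks with the tablet.
- plunger_small (a joint): how far the small tablet is pressed down on its spring, m: 0 to 0.006; it starts to sink at 0.75 N and meets its stop at 3 N. A reading needs about 3 mm.
- stand_medium: sample stand with the medium tablet: steel foot 64 mm across and 10 mm thick, post 28 mm across, on top an aluminium pan and a white tablet 35 mm across (pan 41 mm); the tablet's top is 65 mm above the bench. Fixed; origin at the centre of its underside. The three stands swap places.
- mark_medium (a point): the mark (a black dot 6 mm across) in the centre of the top of the medium tablet; it sinks with the tablet.
- plunger_medium (a joint): how far the medium tablet is pressed down on its spring, m: 0 to 0.006; it starts to sink at 0.75 N and meets its stop at 3 N. A reading needs about 3 mm.
- stand_large: sample stand with the large tablet: steel foot 64 mm across and 10 mm thick, post 28 mm across, on top an aluminium pan and a white tablet 50 mm across (pan 56 mm); the tablet's top is 85 mm above the bench. Fixed; origin at the centre of its underside. The three stands swap places.
- mark_large (a point): the mark (a black dot 6 mm across) in the centre of the top of the large tablet; it sinks with the tablet.
- plunger_large (a joint): how far the large tablet is pressed down on its spring, m: 0 to 0.006; it starts to sink at 0.75 N and meets its stop at 3 N. A reading needs about 3 mm.
- vial: bystander: amber glass vial with a black cap, 28 mm across, 55 mm tall, standing among the sample stands; origin at the centre of its underside.
- pill_bottle: bystander: white plastic bottle with a black cap, 32 mm across, 50 mm tall, between stands and meter; origin at the centre of its underside.
- wash_bottle: bystander: white wash bottle, 64 mm across, with a bent spout reaching 58 mm out along its x axis; 181 mm tall in all; origin at the centre of its underside.
- flask: bystander: conical glass flask, 84 mm across at the foot, 138 mm tall; origin at the centre of its underside.
- spatula: bystander: slim steel lab spatula lying flat, 185 mm long along its x axis, 14 mm wide, 8 mm high.
- weigh_boat: bystander: open white square dish, 75 x 75 x 18 mm; origin at the centre of its underside.
- carton: bystander: blue carton, 45 x 35 x 60 mm tall; origin at the centre of its underside.
- beaker: bystander: glass beaker, 70 mm across, 80 mm tall; origin at the centre of its underside.
There are look-alikes about, which are no part of the job. What is shaped like the holder but green or purple is not meant.

How it is judged:
By the outcome, as a careful person would: the job done as asked, in the order asked, and still so for the second after the job is handed in, with the robot touching nothing.
It also fails if it takes over 72 s, if anything falls off the work surface, if the arm or the gripper's body presses on something with over 40 N, if the wrist force passes 120 N, or if a joint passes its speed limit or range.

## Working session

There is one attempt and no reset: what is moved stays moved. The work goes in short steps, each a Python script; the robot and the scene stay as the last script left them, time stands still between calls to the robot, and variables do not carry over. Pictures are saved under pics/ and viewed, at most 10 in all, crops included, and the job is handed in when it is done.

```bash
ls; mkdir -p pics
cat > h.py <<'E'
import numpy as np, cv2
from bench import r
def K(c):
    f=192/np.tan(np.radians(c["fov_y"])/2)
    return np.array([[f,0,c["cx"]],[0,f,c["cy"]],[0,0,1.]])
def ray(c,u,v):
    p=cv2.undistortPoints(np.array([[[u,v]]],float),K(c),np.array(c["distortion"]))[0,0]
    R=np.array(c["R"]);t=np.array(c["t"])
    return -R.T@t, R.T@np.array([p[0],p[1],1])
def atz(c,u,v,z):
    o,d=ray(c,u,v); return o+d*(z-o[2])/d[2]
def dep(c,u,v,D):
    o,d=ray(c,u,v); return o+d*D
def tri(c1,p1,c2,p2):
    o1,d1=ray(c1,*p1);o2,d2=ray(c2,*p2)
    s=np.linalg.lstsq(np.c_[d1,-d2],o2-o1,rcond=None)[0]
    a=o1+s[0]*d1;b=o2+s[1]*d2
    return (a+b)/2,np.linalg.norm(a-b)
def proj(c,X):
    R=np.array(c["R"]);t=np.array(c["t"],float)
    return cv2.projectPoints(np.array([X],float),cv2.Rodrigues(R)[0],t,K(c),np.array(c["distortion"]))[0].ravel()
E
python3 - <<'E'
from h import *
np.set_printoptions(precision=3,suppress=True)
for n in("scene","top"):
    c=r.get_calibration(n); print(n,c)
    im,d=r.camera(n); np.savez(f"{n}0.npz",im=im,d=d)
    cv2.imwrite(f"pics/{n}0.png",cv2.resize(im[...,::-1],(800,600),interpolation=cv2.INTER_CUBIC))
print(r.get_state())
E
```

```text
pics
scene {'fov_y': 49.77550731170079, 'cx': 255.2004638478373, 'cy': 191.37289451528704, 'distortion': array([0.034, 0.   , 0.   , 0.   , 0.   ]), 'R': array([[ 0.77 ,  0.638,  0.001],
       [ 0.426, -0.513, -0.745],
       [-0.475,  0.574, -0.667]]), 't': array([-291.936, -267.49 , 1825.04 ])}
top {'fov_y': 46.81359815968845, 'cx': 257.3332849700862, 'cy': 191.9836001304123, 'distortion': array([-0.035,  0.   ,  0.   ,  0.   ,  0.   ]), 'R': array([[-0.   , -1.   ,  0.009],
       [-0.982, -0.001, -0.19 ],
       [ 0.19 , -0.009, -0.982]]), 't': array([-185.103,  554.409, 1806.65 ])}
{'time_s': 0.1, 'joints': array([ 1.224,  0.312,  0.014,  1.513, -0.004,  1.319, -0.027]), 'qvel': array([ 0.   , -0.001, -0.001, -0.004,  0.   , -0.   , -0.   ]), 'tau': array([ -0.   , -38.085,   0.146, -23.124,   0.012,   0.008,   0.   ]), 'ee_pos': array([ 164.98 , -524.383,  403.718]), 'ee_rot': array([-0.001,  0.988,  0.152, -0.   ]), 'wrist_force': array([1.138, 0.699, 0.193]), 'wrist_torque': array([ 0.029,  0.048, -0.105]), 'gripper_force': 0.0, 'opening': 85.76860663205595}
```

View pics/scene0.png

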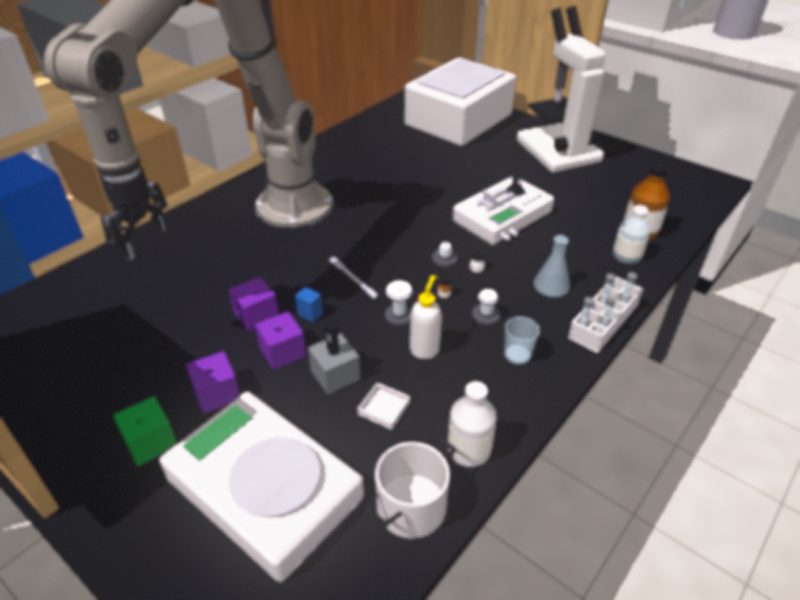

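View pics/top0.png

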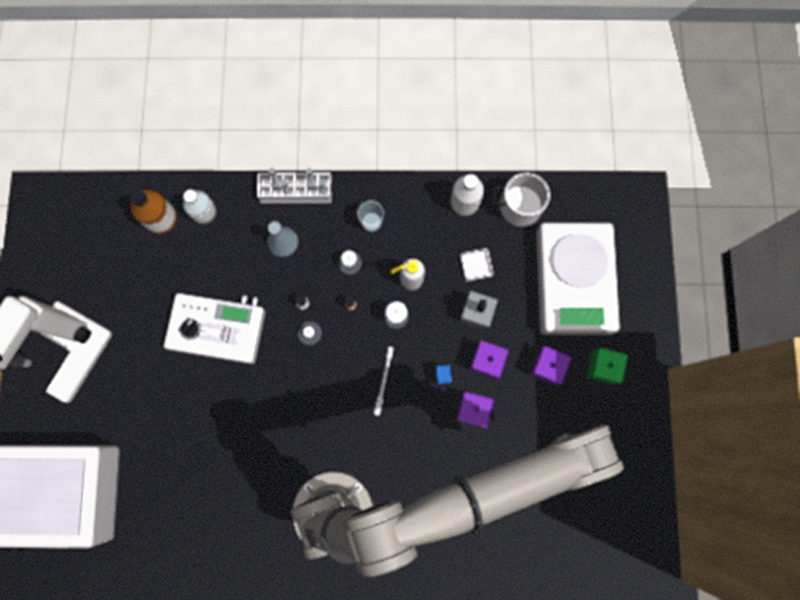

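Run:
```python
from h import *
I={}
for n in("scene","top"):
    F=[r.camera(n) for _ in range(8)]
    I[n]=np.mean([f[0] for f in F],0).astype(np.float32)
    D=np.array([f[1] for f in F]); D=np.where(D>0,D,np.nan)
    np.savez(f"{n}1.npz",im=I[n],d=np.nanmedian(D,0))
def crop(n,u,v,w,h,W,H):
    return cv2.resize(np.clip(I[n][v:v+h,u:u+w,::-1],0,255).astype(np.uint8),(W,H),interpolation=cv2.INTER_CUBIC)
# meter / holder
a=np.vstack([np.hstack([crop("top",102,183,66,50,396,300),crop("scene",288,110,66,50,396,300)]),
 np.hstack([crop("top",274,172,66,50,396,300),crop("scene",182,205,66,50,396,300)])])
cv2.imwrite("pics/m1.png",a)
b=np.hstack([crop("top",185,152,80,75,400,375),crop("scene",240,145,80,75,400,375)])
cv2.imwrite("pics/m2.png",b)
```

```text
(no output)
```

View pics/m1.png

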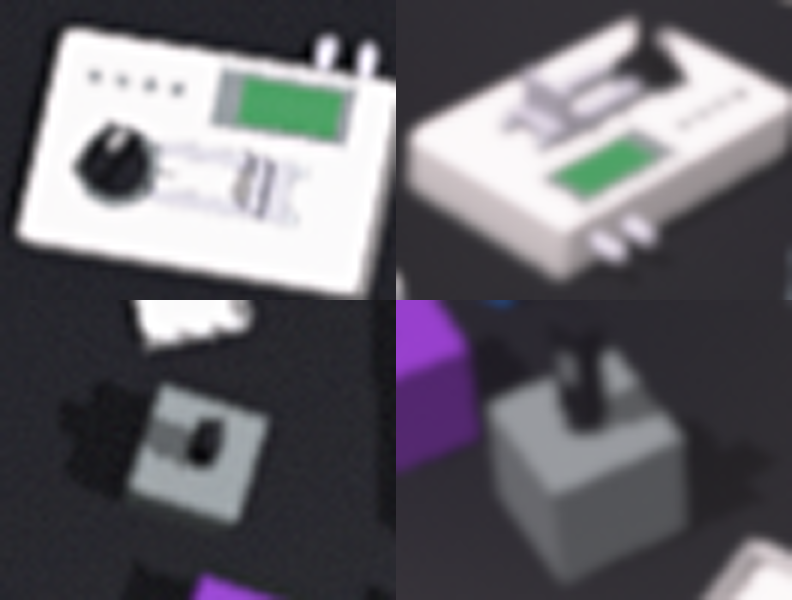

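View pics/m2.png

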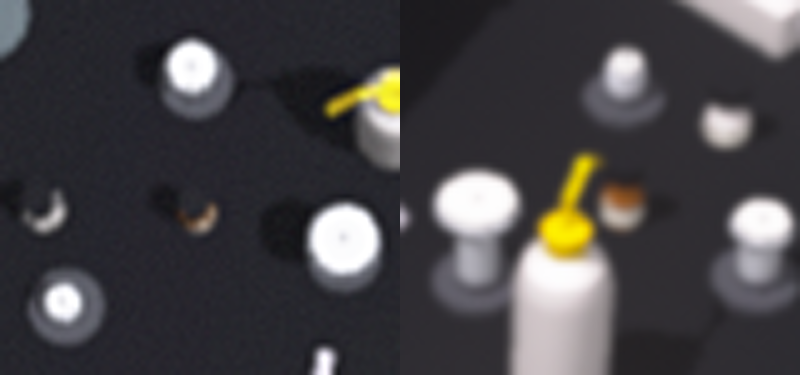

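```bash
cat > loc.py <<'E'
from h import *
np.set_printoptions(precision=1,suppress=True)
C={n:r.get_calibration(n) for n in("scene","top")}
I={n:np.load(n+"1.npz")["im"] for n in C}
def px(u0,v0,s,x,y): return (u0+(x+.5)/s-.5, v0+(y+.5)/s-.5)
def dot(n,u,v,h=3):
    g=I[n].mean(2); U,V=int(round(u)),int(round(v))
    P=g[V-h:V+h+1,U-h:U+h+1]; 
    # darkness relative to a robust bright level, limited to centre
    w=np.clip(np.percentile(P,85)-P,0,None); yy,xx=np.mgrid[-h:h+1,-h:h+1]; w=w*(np.hypot(xx-(u-U),yy-(v-V))<2.3)
    return (U+(w*xx).sum()/w.sum(), V+(w*yy).sum()/w.sum())
if __name__=="__main__":
    for n in C: print(n,-C[n]["R"].T@C[n]["t"])
    M={"small":((62,302),(626,57),45),"medium":((191,66),(761,223),65),"large":((344,238),(476,201),85)}
    for k,(a,b,z) in M.items():
        p=px(185,152,5,*a); q=px(240,145,5,b[0]-400,b[1])
        P=dot("top",*p);Q=dot("scene",*q)
        print(k,np.array(p),np.array(P),np.array(q),np.array(Q)); 
        print("  tri",*tri(C["top"],P,C["scene"],Q),"top@z",atz(C["top"],*P,z)[:2],"scene@z",atz(C["scene"],*Q,z)[:2])
    T=lambda x,y:px(102,183,6,x,y); S=lambda x,y:px(288,110,6,x-396,y)
    cor={}
    for k,p in dict(TL=(65,29),BL=(17,240)).items(): cor[k]=atz(C["top"],*T(*p),50); print(k,cor[k])
    for k,p in dict(left=(411,150),front=(562,237),right=(790,97)).items(): print("scene",k,atz(C["scene"],*S(*p),50))
    print("dial top pointer",atz(C["top"],*T(117,132),87),"disc",atz(C["top"],*T(113,167),59))
    print("tab top",atz(C["top"],*T(266,184),91))
    print("screen corners",[atz(C["top"],*T(*p),50)[:2] for p in((215,70),(213,125),(352,90),(345,142))])
    H=lambda x,y:px(274,172,6,x,y-300); G=lambda x,y:px(182,205,6,x-396,y-300)
    print("holder top",np.array([atz(C["top"],*H(*p),70)[:2] for p in((167,385),(268,415),(236,523),(130,490))]))
    print("holder scene",np.array([atz(C["scene"],*G(*p),70)[:2] for p in((615,350),(683,437),(557,492),(488,407))]))
    print("handle top@145",atz(C["top"],*H(208,432),145)[:2])
E
python3 loc.py
```

```text
scene [1205.3 -998.8 1018.5]
top [ 201.7 -168.1 1880.6]
small [197. 212.] [196.9 212.1] [284.8 156. ] [284.7 154.7]
  tri [469.8  67.2  54.3] 2.9190806455956304 top@z [470.1  67.3] scene@z [463.6  78.7]
medium [222.8 164.8] [222.7 164.8] [311.8 189.2] [312.2 189.2]
  tri [669.8 -38.9  61.4] 0.6740340053293762 top@z [669.1 -38.9] scene@z [671.6 -42.8]
large [253.4 199.2] [253.2 199. ] [254.8 184.8] [255.  184.2]
  tri [ 518.3 -168.2   86.5] 1.33733840221137 top@z [ 519.  -167.7] scene@z [ 516.8 -167.4]
TL [574. 426.  50.]
BL [425.  450.3  50. ]
scene left [402.1 198.5  50. ]
scene front [538.6 179.9  50. ]
scene right [569.6 423.4  50. ]
dial top pointer [494.8 373.9  87. ] disc [474.8 383.7  59. ]
tab top [458.5 269.2  91. ]
screen corners [array([544.9, 318.8]), array([505.9, 318.2]), array([530.8, 222.1]), array([494. , 225.5])]
holder top [[ 578.1 -368.7]
 [ 557.  -438.6]
 [ 481.1 -414.5]
 [ 504.1 -341.7]]
holder scene [[ 504.5 -340.1]
 [ 576.1 -364.1]
 [ 552.5 -433.5]
 [ 482.4 -413.8]]
handle top@145 [ 530.7 -387.1]
```

```bash
cat > fit.py <<'E'
from loc import *
from scipy.optimize import least_squares
from scipy.ndimage import map_coordinates
def edge_pts(n,A,B,inside,N=15,h=4):
    """half-level crossing along the image normal; returns signed offset px for samples of the 3D segment A-B"""
    g=I[n].mean(2); out=[]
    for s in np.linspace(.12,.88,N):
        X=A+(B-A)*s; p=proj(C[n],X); q=proj(C[n],inside)
        d=proj(C[n],X+(B-A)*.02)-p; d/=np.linalg.norm(d); nn=np.array([-d[1],d[0]]); nn*=np.sign(nn@(q-p))
        t=np.linspace(-h,h,65); pr=map_coordinates(g,[p[1]+t*nn[1],p[0]+t*nn[0]],order=1)
        lo,hi=pr[:8].mean(),pr[-8:].mean()
        if hi-lo<15: out.append(0.);continue
        i=np.argmax(pr>(lo+hi)/2); out.append(t[i])
    return np.array(out)
def fit(x0,hx,hy,z,edges,views=("top","scene")):
    def corners(p):
        c,s=np.cos(p[2]),np.sin(p[2]); R=np.array([[c,-s],[s,c]])
        f=lambda a,b:np.r_[R@[a,b]+p[:2],z]
        return f
    def res(p):
        f=corners(p);o=[]
        for n,e in edges:
            if n not in views: continue
            A,B={"+x":((hx,-hy),(hx,hy)),"-x":((-hx,-hy),(-hx,hy)),"+y":((-hx,hy),(hx,hy)),"-y":((-hx,-hy),(hx,-hy))}[e]
            o.append(edge_pts(n,f(*A),f(*B),f(0,0)))
        return np.concatenate(o)
    s=least_squares(res,x0,x_scale=[1,1,.01],diff_step=[1e-3,1e-3,3e-2],loss="soft_l1")
    return s.x,np.array([v.mean() for v in np.split(res(s.x),len(res(s.x))//15)])
np.set_printoptions(precision=3,suppress=True)
if __name__=="__main__":
    me=[("top","+x"),("top","+y"),("scene","-x"),("scene","+y")]
    he=[("top","+x"),("top","-y"),("scene","-x"),("scene","+y")]
    for v in (("top","scene"),("top",),("scene",)):
        print(v,"meter",*fit([489,315,-.14],75,120,50,me,v))
        print(v,"holder",*fit([529.5,-390,-.3],37.5,37.5,70,he,v))
    for k,X in dict(small=(470.1,67.3,45)).items(): print(proj(C["scene"],X))
E
python3 fit.py
```

```text
('top', 'scene') meter [482.023 321.942  -0.17 ] [-0.208  0.342 -0.383 -0.142]
('top', 'scene') holder [ 530.439 -389.677   -0.32 ] [-0.383 -0.242 -0.442 -0.225]
('top',) meter [482.925 320.736  -0.159] [0.033 0.067]
('top',) holder [ 531.725 -391.298   -0.318] [0.092 0.017]
('scene',) meter [480.137 323.273  -0.17 ] [-0.025  0.   ]
('scene',) holder [ 527.141 -387.756   -0.357] [0.092 0.   ]
[284.251 156.653]
```

Run:
```python
from loc import *
from loc import C
def crop(n,u,v,w,h,W,H):
    return cv2.resize(np.clip(I[n][v:v+h,u:u+w,::-1]*1.3,0,255).astype(np.uint8),(W,H),interpolation=cv2.INTER_CUBIC)
cv2.imwrite("pics/m3.png",np.hstack([crop("top",111,198,20,24,400,480),crop("scene",387-396//1+396-60,110,20,24,400,480)]) if 0 else np.hstack([crop("top",111,198,20,24,400,480),crop("scene",320,108,20,24,400,480)]))
c,s=np.cos(-.165),np.sin(-.165)
for n,(u,v) in (("top",(111,198)),("scene",(320,108))):
  for a in(0,.2,.4,.6):
    w=-.165-a; ax=np.array([477.1,383.5])
    for l in (-20,28): 
        p=proj(C[n],[*(ax+l*np.array([np.cos(w),np.sin(w)])),87]); print(n,a,l,(p-[u,v]+.5)*20)
```

```text
top 0 -20 [138.4 322.3]
top 0 28 [190.2  93.7]
top 0.2 -20 [119.9 317.2]
top 0.2 28 [216.  100.8]
top 0.4 -20 [103.  308.5]
top 0.4 28 [239.5 112.9]
top 0.6 -20 [ 88.4 296.5]
top 0.6 28 [260.  129.5]
scene 0 -20 [152.  106.1]
scene 0 28 [323.8 196.8]
scene 0.2 -20 [165.9 100.4]
scene 0.2 28 [304.2 205.1]
scene 0.4 -20 [182.1  96.5]
scene 0.4 28 [281.3 210.8]
scene 0.6 -20 [199.8  94.4]
scene 0.6 28 [256.  213.9]
```

View pics/m3.png

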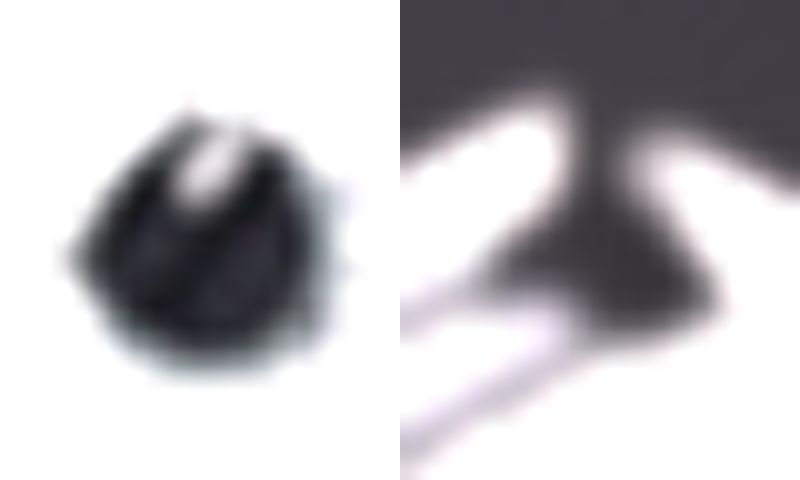

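```bash
cat >> h.py <<'E'
def q(y): return np.array([0,np.cos(y/2),np.sin(y/2),0])
my=-.165; AX=np.array([477.1,383.5])
E
python3 - <<'E'
from h import *
np.set_printoptions(precision=2,suppress=True)
for y0 in(-.515,-.515+np.pi):
  for f in(0,.61,1.221): print("dial",y0-f,r.ik([*AX,241],q(y0-f)))
  print("hi",r.ik([*AX,400],q(y0)))
for y in (-.165,-.165+np.pi): print("tabpush",r.ik([458,230,250],q(y)))
for y in (-.32,-.32+np.pi,-.32+np.pi/2,-.32-np.pi/2):
  for p in([530,-390,275],[530,-390,460],[470,67,305],[670,-39,325],[519,-168,345],[670,-39,460],[470,67,460]): print(round(y,2),p,r.ik(p,q(y)))
E
```

```text
dial -0.515 [-1.19  0.67  0.75  1.57 -0.49  1.1  -2.41]
dial -1.125 [-1.17  0.66  0.71  1.57 -0.46  1.09 -3.04]
dial -1.7360000000000002 [-0.06  0.84 -1.08  1.52  0.76  1.25  1.72]
hi [-1.18  0.52  0.75  1.36 -0.35  1.4  -2.52]
dial 2.626592653589793 [-0.15  0.74 -0.89  1.52  0.61  1.17 -0.1 ]
dial 2.016592653589793 [-0.17  0.73 -0.85  1.52  0.58  1.15 -0.69]
dial 1.405592653589793 [-0.24  0.68 -0.72  1.53  0.48  1.12 -1.23]
hi [-0.16  0.6  -0.92  1.31  0.47  1.45  0.02]
tabpush [ 0.22  0.59 -0.99  1.8   0.56  1.07 -2.71]
tabpush [ 0.15  0.54 -0.88  1.8   0.48  1.03  0.5 ]
-0.32 [530, -390, 275] [ 0.64  0.62 -0.05  1.36  0.03  1.16 -1.31]
-0.32 [530, -390, 460] [ 0.65  0.53 -0.07  1.05  0.03  1.56 -1.3 ]
-0.32 [470, 67, 305] [ 0.47  0.34 -0.8   1.84  0.28  1.08 -2.32]
-0.32 [670, -39, 325] [ 0.25  0.64 -0.38  1.24  0.23  1.3  -2.01]
-0.32 [519, -168, 345] [ 0.49  0.36 -0.27  1.61  0.1   1.19 -1.7 ]
-0.32 [670, -39, 460] [ 0.25  0.6  -0.43  0.99  0.24  1.6  -2.  ]
-0.32 [470, 67, 460] [ 0.55  0.22 -0.87  1.58  0.17  1.43 -2.22]
2.82 [530, -390, 275] [ 0.92  0.68 -0.51  1.35  0.34  1.2
[... 617 characters left out ...]
 0.4   0.7  -0.67  1.24  0.42  1.34 -0.56]
1.25 [519, -168, 345] [ 0.65  0.39 -0.5   1.6   0.19  1.2  -0.2 ]
1.25 [670, -39, 460] [ 0.33  0.62 -0.59  0.99  0.33  1.62 -0.48]
1.25 [470, 67, 460] [ 0.58  0.22 -0.91  1.58  0.18  1.43 -0.66]
-1.89 [530, -390, 275] [ 0.46  0.63  0.24  1.37 -0.15  1.16 -2.75]
-1.89 [530, -390, 460] [ 0.5   0.53  0.2   1.06 -0.1   1.56 -2.79]
-1.89 [470, 67, 305] [ 0.65  0.44 -1.07  1.83  0.43  1.13  2.25]
-1.89 [670, -39, 325] [ 0.57  0.85 -1.08  1.23  0.73  1.46  2.41]
-1.89 [519, -168, 345] [-0.49  0.54  1.13  1.65 -0.51  1.28 -2.73]
-1.89 [670, -39, 460] [ 0.5   0.76 -1.08  0.98  0.66  1.71  2.5 ]
-1.89 [470, 67, 460] [ 0.69  0.27 -1.08  1.57  0.24  1.44  2.42]
```

Run:
```python
from h import *
np.set_printoptions(precision=2,suppress=True)
def st(m): s=r.get_state(); print(m,round(s["time_s"],1),s["ee_pos"],"F",s["wrist_force"],"T",s["wrist_torque"],"op",round(s["opening"],1),"gf",s["gripper_force"],"j7",s["joints"][6])
y0=-.165-.35+np.pi
r.move_pose([*AX,400],q(y0)); st("above")
r.servo_line([*AX,243],speed=120); st("down")
r.grasp(40); st("grip")
y1=-.165-1.571+np.pi
for y in np.linspace(y0,y1,9)[1:]: r.servo_line([*AX,243],q(y),speed=60)
st("turned"); print(2*np.arctan2(*r.get_state()["ee_rot"][[2,1]])-y1)
```

```text
above 4.2 [477.97 382.56 399.87] F [-0.18  0.29 -0.07] T [ 0.02 -0.01 -0.  ] op 85.4 gf 0.0 j7 0.015280470320086321
down 5.7 [477.31 383.9  243.95] F [-0.32 -0.48  0.65] T [0.02 0.02 0.01] op 85.5 gf 0.0 j7 -0.07339112758483776
grip 6.4 [477.29 384.79 243.53] F [ 1.88  5.31 -1.44] T [ 1.   -0.39 -0.02] op 11.1 gf 43.05437207221985 j7 -0.07350947378340218
turned 8.8 [477.14 384.92 243.5 ] F [ 2.02  4.84 -1.91] T [ 1.03 -0.35 -0.02] op 11.0 gf 43.03050398826599 j7 -1.1506825187885832
0.0011916085761620732
```

Run:
```python
from h import *
np.set_printoptions(precision=2,suppress=True)
r.open_gripper(); r.servo_line([*AX,300],speed=150)
# move towards pre-push point, high, clear of the view
r.move_pose([440,150,330],q(-.165+np.pi)); r.grasp(40)
print(r.get_state()["time_s"])
I={}
for n in("scene","top"):
    I[n]=np.mean([r.camera(n)[0] for _ in range(4)],0).astype(np.float32); np.savez(f"{n}2.npz",im=I[n])
def crop(n,u,v,w,h,W,H):
    return cv2.resize(np.clip(I[n][v:v+h,u:u+w,::-1],0,255).astype(np.uint8),(W,H),interpolation=cv2.INTER_CUBIC)
cv2.imwrite("pics/m4.png",np.hstack([crop("top",105,190,50,40,400,320),crop("scene",295,108,50,40,400,320)]))
c,s=np.cos(my),np.sin(my); Rm=np.array([[c,-s],[s,c]]); o=np.array([482,321.9])
for nm,a,z in(("axis",(-15,60),87),("ptr",(-15,32),87),("mark",(-15,23),50)):
  for n,(u,v) in (("top",(105,190)),("scene",(295,108))): print(nm,n,(proj(r.get_calibration(n),[*(o+Rm@a),z])-[u,v]+.5)*8)
```

```text
12.4083
axis top [111.91 154.8 ]
axis scene [289.15  57.37]
ptr top [165.22 163.8 ]
ptr scene [253.56  75.86]
mark top [202.11 177.27]
mark scene [234.01 141.96]
```

View pics/m4.png

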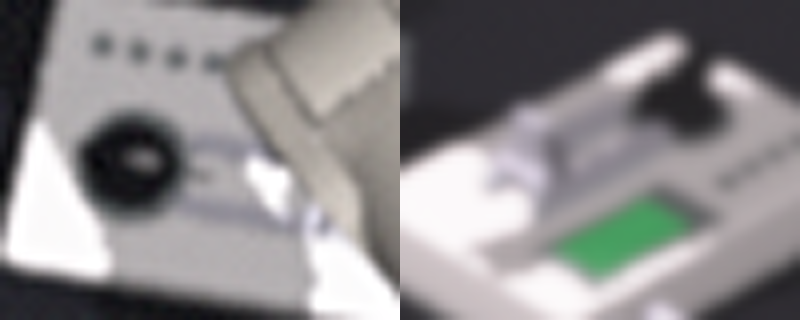

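Run:
```python
from h import *
np.set_printoptions(precision=1,suppress=True,linewidth=160)
g=np.load("top2.npz")["im"].mean(2)
print(g[203:217,113:130].astype(int))
c=r.get_calibration("top")
W=np.clip(g[205:214,118:127]-55,0,None); yy,xx=np.mgrid[205:214,118:127]
P=np.array([atz(c,u,v,87)[:2] for u,v in zip(xx.ravel(),yy.ravel())]); w=W.ravel()
m=(w[:,None]*P).sum(0)/w.sum(); Cv=((P-m).T*w)@(P-m)/w.sum()
e,v=np.linalg.eigh(Cv); d=v[:,1]; d*=-np.sign(d[1]); print(m,e,np.arctan2(d[1],d[0]),"want",my-np.pi/2)
```

```text
[[176 175 176 177 176 166 155 147 142 145 150 161 170 176 177 177 176]
 [176 176 179 174 160 136 112 100  92  97 110 128 143 160 175 179 177]
 [176 178 174 155 123  92  65  52  50  55  71  85 102 130 157 172 174]
 [177 171 156 119  79  48  33  26  26  30  32  50  75 100 130 160 164]
 [170 150 113  75  41  24  18  18  17  25  17  30  46  71 105 142 148]
 [170 126  69  33  23  22  20  31  45  54  51  39  27  55  91 126 136]
 [174 120  54  21  20  28  23  47  72  96 100  75  37  38  82 122 151]
 [187 125  66  24   8  23  25  42  70  90  98  81  43  31  68 116 156]
 [217 141  76  33  19  17  23  23  33  48  56  51  26  32  73 105 133]
 [237 160  88  45  26  20  24  23  22  23  23  21  25  49  88 126 142]
 [250 203 119  61  30  24  20  21  24  25  19  27  44  72 107 148 165]
 [254 234 154  88  53  36  29  25  23  22  27  43  73  97 120 146 162]
 [253 249 211 135  89  68  55  41  38  45  50  72  97 119 137 145 149]
 [252 254 248 198 136 105  85  80  80  84  87 100 123 149 155 152 149]]
[483.1 363.2] [80.7 98.8] -0.5603754809433609 want -1.7357963267948966
```

Run:
```python
from h import *
np.set_printoptions(precision=2,suppress=True)
c,s=np.cos(my),np.sin(my); Rm=np.array([[c,-s],[s,c]]); o=np.array([482,321.9])
P=lambda ym,z:np.r_[o+Rm@[-15,ym],z]
def st(m): t=r.get_state(); print(m,round(t["time_s"],1),t["ee_pos"],"mtr",Rm.T@(t["ee_pos"][:2]-o),"F",t["wrist_force"],round(t["opening"],1))
Y=q(my-np.pi/2+np.pi)
r.move_pose(P(-86,300),Y); r.servo_line(P(-86,247),speed=120,stop_force=8); st("down")
hit=r.servo_line(P(-60,247),speed=80,stop_force=12); st(hit)
if not hit:
    hit=r.servo_line(P(-26,247),speed=40,stop_force=14); st(hit)
```

```text
down 14.9 [453.3  239.65 247.3 ] mtr [-14.8  -85.84] F [ 0.05 -0.16  0.86] -0.1
False 15.3 [457.18 266.16 247.2 ] mtr [-15.33 -59.06] F [-0.41 -0.62 -0.09] -0.1
False 16.3 [462.95 296.96 246.84] mtr [-14.7  -27.73] F [-0.91 -6.84  3.74] 0.3
```

Run:
```python
from h import *
np.set_printoptions(precision=2,suppress=True)
c,s=np.cos(my),np.sin(my); Rm=np.array([[c,-s],[s,c]]); o=np.array([482,321.9])
P=lambda ym,z:np.r_[o+Rm@[-15,ym],z]
def st(m): t=r.get_state(); print(m,round(t["time_s"],1),"mtr",Rm.T@(t["ee_pos"][:2]-o),"F",t["wrist_force"],round(t["opening"],1))
hit=r.servo_line(P(-18,247),speed=20,stop_force=12); st(hit); r.dwell(.2); st("")
r.servo_line(P(-50,247),speed=100); r.servo_line(P(-50,340),speed=200)
r.move_pose([531,-389,440],q(-.32+np.pi)); r.open_gripper(); st("")
I={}
for n in("scene","top"):
    I[n]=np.mean([r.camera(n)[0] for _ in range(4)],0).astype(np.float32); np.savez(f"{n}3.npz",im=I[n])
def crop(n,u,v,w,h,W,H):
    return cv2.resize(np.clip(I[n][v:v+h,u:u+w,::-1],0,255).astype(np.uint8),(W,H),interpolation=cv2.INTER_CUBIC)
J={"top":np.load("top1.npz")["im"],"scene":np.load("scene1.npz")["im"]}
a=np.hstack([crop("top",105,190,50,35,400,280),crop("scene",295,108,50,35,400,280)])
I=J; b=np.hstack([crop("top",285,182,50,35,400,280),crop("scene",195,205,50,35,400,280)])
cv2.imwrite("pics/m5.png",np.vstack([a,b]))
cal={n:r.get_calibration(n) for n in J}
for w in(-.32,-.1,0.1): 
  for n,(u,v) in (("top",(285,182)),("scene",(195,205))):
    print(w,n,*[(proj(cal[n],[531+a*np.cos(w),-390+a*np.sin(w),145])-[u,v]+.5)*8 for a in(-12,12)])
```

```text
True 16.6 mtr [-14.51 -26.52] F [-0.   -0.49  0.9 ] 0.2
 16.9 mtr [-14.59 -27.19] F [-0.76  0.01  0.06] -0.1
 21.0 mtr [ 165.06 -693.25] F [-0.09  0.19  0.27] 85.4
-0.32 top [188.69 118.48] [202.78  73.61]
-0.32 scene [122.32  11.1 ] [151.76  48.67]
-0.1 top [193.88 119.58] [197.6   72.53]
-0.1 scene [116.52  14.08] [157.59  45.62]
0.1 top [198.68 119.58] [192.81  72.52]
0.1 scene [112.09  17.45] [162.02  42.19]
```

View pics/m5.png

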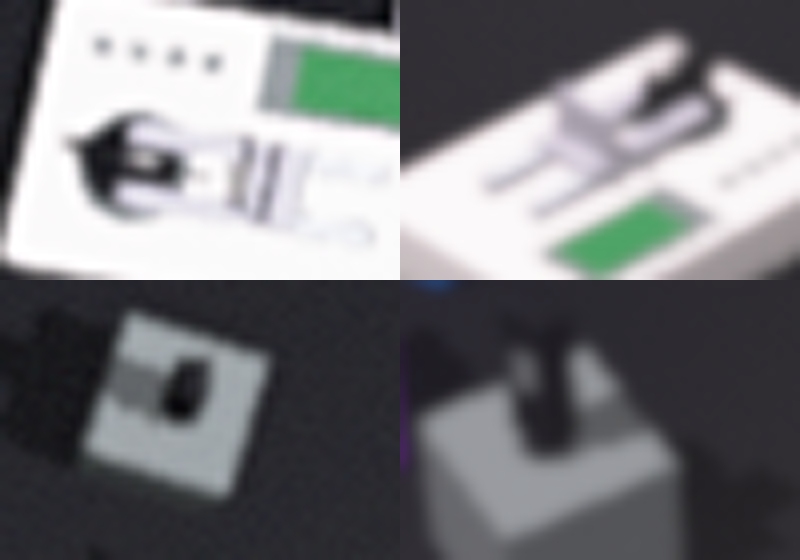

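Run:
```python
from h import *
np.set_printoptions(precision=2,suppress=True)
c,s=np.cos(my),np.sin(my); Rm=np.array([[c,-s],[s,c]]); o=np.array([482,321.9])
for n in("top","scene"):
    cal=r.get_calibration(n)
    A=np.load(n+"1.npz")["im"].mean(2).astype(np.float32);B=np.load(n+"3.npz")["im"].mean(2).astype(np.float32)
    # rectify plane z=85 in meter frame, 0.5 mm/px
    xs=np.arange(-50,20,.5); ys=np.arange(-100,30,.5)
    pts=np.array([[np.r_[o+Rm@[x,y],85] for y in ys] for x in xs],float).reshape(-1,3)
    pp=cv2.projectPoints(pts,cv2.Rodrigues(np.array(cal["R"]))[0],np.array(cal["t"],float),K(cal),np.array(cal["distortion"]))[0].reshape(len(xs),len(ys),2).astype(np.float32)
    a=cv2.remap(A,pp[...,0],pp[...,1],cv2.INTER_CUBIC);b=cv2.remap(B,pp[...,0],pp[...,1],cv2.INTER_CUBIC)
    i0=int((-66+100)/.5);i1=int((-46+100)/.5); r0=int((-38+50)/.5); r1=int((8+50)/.5)
    T=a[r0:r1,i0:i1]
    R_=cv2.matchTemplate(b,T,cv2.TM_CCOEFF_NORMED)
    k=np.unravel_index(R_.argmax(),R_.shape); print(n,R_.max(),"dx",(k[0]-r0)*.5,"dy",(k[1]-i0)*.5)
    row=R_[r0-6:r0+7].max(0); print([(round((j-i0)*.5,1),round(float(row[j]),2)) for j in range(i0+40,i0+90,4)])
```

```text
top 0.9670239 dx 0.5 dy 32.5
[(20.0, 0.38), (22.0, 0.03), (24.0, -0.05), (26.0, 0.08), (28.0, 0.38), (30.0, 0.75), (32.0, 0.96), (34.0, 0.86), (36.0, 0.43), (38.0, -0.04), (40.0, -0.25), (42.0, -0.1), (44.0, 0.3)]
scene 0.9845344 dx 0.0 dy 32.0
[(20.0, 0.54), (22.0, 0.61), (24.0, 0.68), (26.0, 0.77), (28.0, 0.86), (30.0, 0.95), (32.0, 0.98), (34.0, 0.91), (36.0, 0.73), (38.0, 0.52), (40.0, 0.36), (42.0, 0.26), (44.0, 0.23)]
```

Run:
```python
from h import *
np.set_printoptions(precision=2,suppress=True)
c,s=np.cos(my),np.sin(my); Rm=np.array([[c,-s],[s,c]]); o=np.array([482,321.9])
P=lambda ym,z:np.r_[o+Rm@[-15,ym],z]
def st(m): t=r.get_state(); print(m,round(t["time_s"],1),"mtr",Rm.T@(t["ee_pos"][:2]-o),"F",Rm.T@t["wrist_force"][:2],round(t["opening"],1))
r.grasp(40)
Y=q(my-np.pi/2+np.pi)
r.move_pose(P(-55,330),Y); r.servo_line(P(-50,247),speed=150,stop_force=8); st("down")
r.servo_line(P(-32,247),speed=80,stop_force=12); st("near")
for y in(-29,-27,-25,-23,-21,-19):
    h=r.servo_line(P(y,247),speed=20,stop_force=28); st((y,h))
    if abs(r.get_state()["wrist_force"][1])>20: break
```

```text
down 25.3 mtr [-14.64 -49.67] F [-0.02 -0.84] 0.1
near 25.7 mtr [-15.17 -31.1 ] F [ 0.2  -0.36] -0.3
(-29, False) 26.0 mtr [-15.04 -28.96] F [ 0.24 -1.19] -0.1
(-27, False) 26.2 mtr [-14.86 -28.17] F [-0.57 -4.77] 0.4
(-25, False) 26.5 mtr [-14.7  -27.46] F [-0.64 -8.43] -0.0
(-23, False) 26.7 mtr [-14.52 -26.81] F [ -2.02 -11.37] 0.1
(-21, False) 27.0 mtr [-14.38 -26.12] F [ -2.66 -14.45] 0.1
(-19, False) 27.2 mtr [-14.21 -25.45] F [ -4.06 -17.79] 0.1
```

Run:
```python
from h import *
np.set_printoptions(precision=2,suppress=True)
c,s=np.cos(my),np.sin(my); Rm=np.array([[c,-s],[s,c]]); o=np.array([482,321.9])
P=lambda ym,z:np.r_[o+Rm@[-15,ym],z]
def st(m): t=r.get_state(); print(m,round(t["time_s"],1),"mtr",Rm.T@(t["ee_pos"][:2]-o),"F",Rm.T@t["wrist_force"][:2],round(t["opening"],1))
for y in(-15,-11):
    h=r.servo_line(P(y,247),speed=20,stop_force=28); st((y,h))
r.servo_line(P(-50,247),speed=100); r.servo_line(P(-50,340),speed=200)
r.move_pose([531,-389,440],q(-.32+np.pi)); r.open_gripper(); st("")
I={}
for n in("scene","top"):
    I[n]=np.mean([r.camera(n)[0] for _ in range(6)],0).astype(np.float32); np.savez(f"{n}4.npz",im=I[n])
for n in("top","scene"):
    cal=r.get_calibration(n)
    xs=np.arange(-50,20,.25); ys=np.arange(-100,30,.25)
    pts=np.array([[np.r_[o+Rm@[x,y],85] for y in ys] for x in xs],float).reshape(-1,3)
    pp=cv2.projectPoints(pts,cv2.Rodrigues(np.array(cal["R"]))[0],np.array(cal["t"],float),K(cal),np.array(cal["distortion"]))[0].reshape(len(xs),len(ys),2).astype(np.float32)
    rm=lambda A:cv2.remap(A,pp[...,0],pp[...,1],cv2.INTER_CUBIC)
    a,b,d=[rm(np.load(f"{n}{k}.npz")["im"].mean(2).astype(np.float32)) for k in(1,3,4)]
    i0=int((-66+100)/.25);i1=int((-46+100)/.25); r0=int(12/.25); r1=int(58/.25)
    for nm,A,j0,j1,B in(("0->4",a,i0,i1,d),("3->4",b,i0+130,i1+130,d)):
        R_=cv2.matchTemplate(B,A[r0:r1,j0:j1],cv2.TM_CCOEFF_NORMED); k=np.unravel_index(R_.argmax(),R_.shape)
        print(n,nm,R_.max(),(k[0]-r0)*.25,(k[1]-j0)*.25)
```

```text
(-15, False) 27.6 mtr [-13.9  -24.07] F [ -3.35 -23.52] -0.2
(-11, False) 27.9 mtr [-13.7 -22.7] F [ -5.51 -30.34] 0.1
 32.2 mtr [ 165.08 -693.26] F [0.48 0.05] 85.1
top 0->4 0.9659331 0.75 32.5
top 3->4 0.9991619 0.0 0.0
scene 0->4 0.98469687 0.0 31.75
scene 3->4 0.99985963 0.0 0.0
```

```bash
cat >> h.py <<'E'
def st(m):
    t=r.get_state(); print(m,round(t["time_s"],1),t["ee_pos"],"F",t["wrist_force"],"T",t["wrist_torque"],"op",round(t["opening"],1),"gf",round(float(t["gripper_force"]),1))
HY=-.32+np.pi
E
python3 - <<'E'
from h import *
np.set_printoptions(precision=2,suppress=True)
r.move_pose([530.3,-389.7,440],q(HY)); r.servo_line([530.3,-389.7,277],speed=150,stop_force=10); st("down")
r.grasp(40); r.dwell(.2); st("grip")
if 10<r.get_state()["opening"]<28:
    r.servo_line([530.3,-389.7,377],speed=120,stop_force=15); st("up")
    I={n:np.mean([r.camera(n)[0] for _ in range(4)],0).astype(np.float32) for n in("scene","top")}
    np.savez("lift.npz",**I)
E
```

```text
down 34.3 [ 530.83 -389.75  278.32] F [1.11 0.26 0.69] T [-0.04 -0.01  0.01] op 85.6 gf 0.0
grip 35.2 [ 530.37 -389.63  277.19] F [-1.06  1.16  1.29] T [ 0.08  0.05 -0.07] op 15.3 gf 42.0
up 36.1 [ 529.99 -389.71  375.86] F [ 0.23 -0.07 -0.78] T [ 0.04 -0.03  0.03] op 15.7 gf 41.9
```

Run:
```python
from h import *
np.set_printoptions(precision=2,suppress=True)
r.servo_line([469,68,377],speed=220)
r.servo_line([469,68,277.2+36],speed=120,stop_force=8); st("small")  # tip ~51
cal=r.get_calibration("scene")
I=np.mean([r.camera("scene")[0] for _ in range(4)],0).astype(np.float32); np.savez("s5.npz",scene=I)
def crop(J,u,v,w,h,W,H): return cv2.resize(np.clip(J[v:v+h,u:u+w,::-1],0,255).astype(np.uint8),(W,H),interpolation=cv2.INTER_CUBIC)
J=np.load("scene1.npz")["im"]; L=np.load("lift.npz")
cv2.imwrite("pics/m6.png",np.vstack([np.hstack([crop(I,265,130,40,30,400,300),crop(J,265,130,40,30,400,300)]),
 np.hstack([crop(L["scene"],190,165,50,37,400,296),crop(L["top"],280,175,50,37,400,296)])]))
p=r.get_state()["ee_pos"]
for nm,X in(("tip",[p[0],p[1],p[2]-262.2]),("tab",[469,68,45]),("col",[p[0],p[1],p[2]-262.2+55])): print(nm,(proj(cal,X)-[265,130]+.5)*10)
print("lift tip",(proj(cal,[530.3,-389.7,376-262.2])-[190,165]+.5)*8,"top",(proj(r.get_calibration("top"),[530.3,-389.7,376-262.2+130])-[280,175]+.5)*8)
```

```text
small 39.5 [469.35  68.09 313.65] F [-0.03  0.1  -0.51] T [ 0.02  0.05 -0.02] op 15.5 gf 41.9
tip [198.3  255.62]
tab [196.32 269.6 ]
col [205.37 138.97]
lift tip [181.76 406.8 ] top [260.99 114.44]
```

View pics/m6.png

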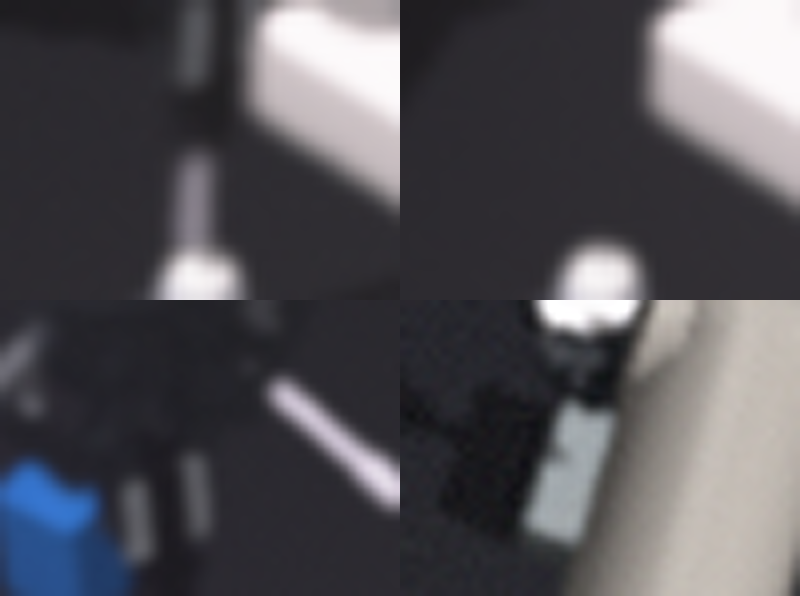

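Run:
```python
from h import *
np.set_printoptions(precision=2,suppress=True)
cal=r.get_calibration("scene")
A=np.load("s5.npz")["scene"].mean(2); J=np.load("scene1.npz")["im"].mean(2)
def cen(G,row,u0,u1,sub):
    x=np.arange(u0,u1); w=np.clip(G[row,u0:u1]-sub,0,None); return (w*x).sum()/w.sum()
p=np.array([469.35,68.09])
zs=np.arange(51,108,1.)
pr=np.array([proj(cal,[*p,z]) for z in zs])
print("stem rows: obs, pred")
for row in range(144,155):
    b=np.sort(A[row,280:290])[:3].mean()+8
    print(row,cen(A,row,280,290,b), np.interp(-row,-pr[::-1,1][::-1],pr[:,0]), A[row,280:290].astype(int))
print("tablet")
for row in range(152,164): print(row,cen(J,row,276,294,60),J[row,276:294].astype(int))
print("pred center",proj(cal,[469,68,45]),[proj(cal,[469+a,68+b,45]) for a,b in((11,0),(-11,0),(0,11),(0,-11))])
```

```text
stem rows: obs, pred
144 284.15384647888516 284.9730202297565 [45 45 46 51 55 52 44 42 45 46]
145 284.2554978320559 284.9124503767402 [45 47 54 69 81 76 59 49 46 46]
146 284.1520325868852 284.8518911504137 [ 47  50  64  90 106  98  72  52  47  47]
147 284.06818183412213 284.7913426478895 [ 46  52  73 106 124 110  78  53  47  46]
148 283.9951145338601 284.7308048689627 [ 47  54  78 113 130 114  77  52  47  47]
149 283.9354707536002 284.6702777437341 [ 47  55  82 116 131 113  76  52  47  47]
150 283.8926894496864 284.6097613161662 [ 47  56  85 118 132 113  76  51  47  47]
151 283.83972935926283 284.54925565574734 [ 47  59  88 120 132 113  76  52  47  47]
152 283.79531053898455 284.48876067009877 [ 48  60  90 122 133 112  76  51  47  47]
153 283.81165732457936 284.42827636859414 [ 48  60  90 122 132 112  77  54  47  47]
154 284.01272800897385 284.3678027598697 [ 48  62  95 130 142 124  92  67  54  48]
tablet
152 nan [46 46 47 47 47 47 47 48 49 49 48 48 48 48 48 48 48 49]
153 284.50216476638593 [46 46 46 46 46 47 51 59 64 64 59 53 49 48 48 48 49 48]
154 284.6244383703567 [ 46  46  46  47
[... 419 characters left out ...]
  91  55  49  48  48]
159 284.26703884400683 [ 47  49  54  67 107 167 213 226 229 227 214 183 143  94  58  49  48  48]
160 284.018741430582 [ 49  55  66  83 118 168 206 215 213 207 190 165 133  92  61  51  49  49]
161 283.76343572491396 [ 53  66  81  95 120 163 199 209 199 188 174 154 125  89  63  55  51  49]
162 283.5829991257227 [ 61  77  91  99 114 147 181 196 193 182 167 145 114  82  65  60  55  51]
163 283.4490452622054 [ 67  85  95  98 104 126 152 169 172 163 147 125  98  75  68  68  63  54]
pred center [284.13 156.46] [array([286.41, 157.56]), array([281.87, 155.37]), array([285.82, 155.15]), array([282.43, 157.78])]<stdin>:6: RuntimeWarning: invalid value encountered in scalar divide
```

Run:
```python
from h import *
np.set_printoptions(precision=2,suppress=True,linewidth=150)
cal=r.get_calibration("scene")
r.servo_line([471,71.5,277.2+33],speed=40,stop_force=6); st("s")
A=np.mean([r.camera("scene")[0] for _ in range(6)],0).astype(np.float32); np.savez("s6.npz",scene=A); A=A.mean(2)
J=np.load("scene1.npz")["im"].mean(2)
for row in range(148,161): print(row,A[row,278:292].astype(int),(A-J)[row,278:292].astype(int))
p=r.get_state()["ee_pos"]; print(proj(cal,[p[0],p[1],p[2]-262.2]))
def crop(J,u,v,w,h,W,H): return cv2.resize(np.clip(J[v:v+h,u:u+w,::-1],0,255).astype(np.uint8),(W,H),interpolation=cv2.INTER_CUBIC)
cv2.imwrite("pics/m7.png",crop(np.load("s6.npz")["scene"],275,145,20,20,600,600))
```

```text
s 40.0 [471.03  71.82 310.19] F [ 0.58  0.01 -1.1 ] T [ 0.02 -0.02 -0.05] op 15.5 gf 41.9
148 [ 45  46  46  48  60  91 124 133 112  76  51  47  47  47] [-1  0  0  0 13 44 76 86 65 27  3  0 -1 -1]
149 [ 46  46  46  48  62  95 126 132 108  72  51  47  47  47] [ 0  0 -1  1 15 47 78 84 60 23  2 -1 -1 -1]
150 [ 46  46  46  48  64  97 126 129 103  68  49  47  46  47] [ 0 -1  0  1 16 49 78 81 55 20  1 -1 -1 -1]
151 [ 46  45  46  49  66 101 129 128 100  66  50  47  47  47] [ 0  0  0  1 19 53 81 80 52 18  2  0  0 -1]
152 [ 46  46  46  49  69 107 134 129  98  65  49  47  47  47] [-1 -1  0  2 21 58 84 79 49 16  0 -1 -1 -1]
153 [ 46  46  46  50  73 111 137 128  95  63  49  47  47  47] [ 0  0  0  3 21 52 72 63 35  9  0  0 -1 -1]
154 [ 46  46  47  56  85 126 146 132  99  71  54  48  47  47] [  0   0   0   2  11  26  31  18  -2 -11  -7  -2  -1  -1]
155 [ 46  46  52  77 126 170 180 156 131 108  77  53  48  47] [  0   0   0   0   2   3  -4 -24 -39 -33 -16  -4  -1  -1]
156 [ 46  48  63 110 177 222 225 202 188 166 117  68  49  47] [  0   0   0   0   0  -1  -7 -25 -35 -31 -15  -4  -1  -1]
157 [ 46  51  81 143 211 239 242 235 229 209 149  85  52  47] [  0   0   0   1   1   0  -1  -5  -7 -10  -5  -1  -1   0]
158 [ 48  57  97 163 220 239 243 241 233 209 153  91  54  47] [ 0  0  0  1  1  1  0  0  0  0  0  0 -1 -1]
159 [ 54  68 108 169 215 228 231 228 216 185 143  94  58  48] [ 0  0  1  1  1  1  1  1  1  1  0  0  0 -1]
160 [ 67  84 118 170 208 217 215 209 192 166 134  92  60  50] [ 0  0  0  1  1  2  2  1  1  1  0  0  0 -1]
[285.11 155.63]
```

View pics/m7.png

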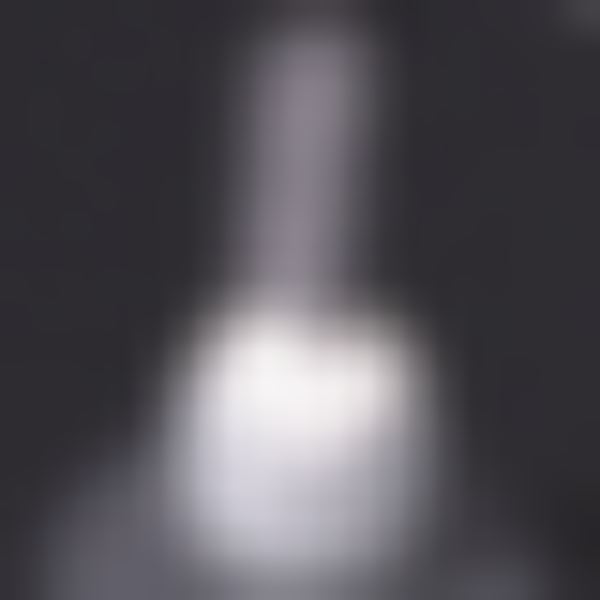

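Run:
```python
from h import *
np.set_printoptions(precision=1,suppress=True,linewidth=170)
cal=r.get_calibration("scene")
D=np.array([r.camera("scene")[1] for _ in range(6)]); D=np.where(D>0,D,np.nan); D=np.nanmedian(D,0)
D0=np.load("scene1.npz")["d"]; np.savez("d6.npz",D=D)
print("now"); 
for row in range(146,160): print(row,D[row,279:291])
print("before")
for row in range(152,163): print(row,D0[row,279:291])
def P(D,row,col): return dep(cal,col,row,D[row,col])
print("tablet pts before"); 
T=np.array([P(D0,v,u) for v in range(152,164) for u in range(276,294) if np.isfinite(D0[v,u])])
t=T[abs(T[:,2]-45)<4]; print(len(t),t.mean(0),t.min(0),t.max(0))
S=np.array([P(D,v,u) for v in range(140,157) for u in range(280,290) if np.isfinite(D[v,u])])
s=S[(np.hypot(S[:,0]-471,S[:,1]-71)<16)&(S[:,2]>50)&(S[:,2]<97)]; print("stem",len(s),s.mean(0),np.median(s,0))
```

```text
now
146 [1738.  1741.6 1740.5 1740.2 1742.1 1580.9 1573.6 1573.2 1742.8 1740.2 1740.  1738.1]
147 [1734.6 1734.9 1733.7 1734.  1734.6 1579.1 1576.9 1576.2 1734.2 1737.  1736.9 1734.3]
148 [1730.9 1728.8 1730.3 1729.4 1728.4 1586.3 1578.3 1581.2 1732.  1728.1 1730.1 1728. ]
149 [1720.5 1726.5 1722.3 1722.8 1723.4 1583.8 1582.9 1584.5 1724.2 1724.  1728.2 1723.3]
150 [1720.3 1719.1 1719.7 1716.5 1719.8 1590.5 1588.3 1582.6 1718.4 1722.8 1719.  1719.4]
151 [1712.5 1712.9 1711.6 1712.7 1714.  1591.5 1588.8 1590.7 1714.9 1712.3 1712.2 1713.1]
152 [1713.7 1708.3 1709.6 1708.4 1712.9 1596.1 1590.  1596.9 1706.7 1706.6 1706.8 1709.8]
153 [1703.4 1704.  1700.5 1701.4 1702.5 1599.1 1596.1 1595.7 1701.4 1705.8 1700.2 1704.8]
154 [1696.  1699.4 1699.8 1696.4 1699.8 1601.7 1597.4 1599.4 1700.7 1695.1 1699.  1694.3]
155 [1694.8 1694.1 1694.7 1694.2 1693.5 1604.  1603.9 1693.7 1690.9 1691.3 1693.8 1696.2]
156 [1688.2 1686.2 1689.2 1690.1 1613.9 1611.8 1613.6 1614.7 1614.7 1690.4 1689.2 1690.4]
157 [1684.3 1682.  1681.8 1617.  1607.9 1612.2 1610.6 1610.4 1609.8 1621.1 1685.9 1683.1]
158 [1677.1 1677
[... 589 characters left out ...]
.4 1612.9 1688.5 1687.4 1688.8]
157 [1683.9 1683.3 1685.4 1619.9 1608.5 1607.6 1608.1 1607.9 1611.9 1617.2 1679.6 1684.5]
158 [1677.4 1675.9 1674.5 1612.9 1607.5 1605.3 1603.4 1603.5 1608.  1613.4 1678.8 1677.8]
159 [1672.1 1670.9 1673.9 1609.3 1606.3 1604.6 1604.5 1606.  1607.1 1609.5 1671.5 1673.7]
160 [1670.1 1652.3 1653.5 1621.  1606.8 1607.1 1604.4 1603.8 1606.2 1620.  1650.7 1667.3]
161 [1647.9 1644.9 1634.6 1619.6 1615.5 1616.7 1615.3 1615.3 1617.2 1616.4 1646.5 1647.5]
162 [1640.2 1642.4 1628.3 1618.6 1615.5 1609.8 1611.7 1611.  1612.4 1614.4 1629.9 1641.8]
tablet pts before
17 [474.   66.5  44.5] [464.1  58.1  41.8] [481.7  77.1  45.9]
stem 27 [471.8  67.   74.6] [472.6  66.4  74.3]
```

```bash
cat > ray.py <<'E'
from h import *
from scipy.optimize import minimize
def cast(cal,us,vs,solids):
    """depth along the optical axis of upright frusta (x,y,z0,z1,r0,r1), nan where missed"""
    uv=np.stack(np.meshgrid(us,vs),-1).reshape(-1,1,2).astype(float)
    p=cv2.undistortPoints(uv,K(cal),np.array(cal["distortion"])).reshape(-1,2)
    R=np.array(cal["R"]);o=-R.T@np.array(cal["t"]); d=np.c_[p,np.ones(len(p))]@R
    best=np.full(len(d),np.inf)
    for x,y,z0,z1,r0,r1 in solids:
        k=(r1-r0)/(z1-z0); X=o[:2]-[x,y]; rr=r0+k*(o[2]-z0); kd=k*d[:,2]
        a=(d[:,:2]**2).sum(1)-kd**2; b=(d[:,:2]*X).sum(1)-rr*kd; c=X@X-rr**2
        q_=b*b-a*c; s=(-b-np.sqrt(np.where(q_>0,q_,np.nan)))/a; z=o[2]+s*d[:,2]
        s=np.where((z>=z0)&(z<=z1),s,np.inf)
        t=(z1-o[2])/d[:,2]; h=np.hypot(*(X+t[:,None]*d[:,:2]).T); t=np.where(h<=r1,t,np.inf)
        best=np.minimum(best,np.minimum(s,t))
    return np.where(np.isfinite(best),best,np.nan).reshape(len(vs),len(us))
SS=np.linspace(-.375,.375,4)
def fitxy(cal,D,us,vs,mk,p0,bg=None):
    us=np.asarray(us);vs=np.asarray(vs); O=D[vs[0]:vs[-1]+1,us[0]:us[-1]+1]
    B=np.broadcast_to(bg if bg is not None else np.nan,O.shape)
    # background: bench plane z=0
    uv=np.stack(np.meshgrid(us,vs),-1).reshape(-1,2); 
    if bg is None: B=np.array([(lambda a:(np.array(cal["R"])@a+np.array(cal["t"]))[2])(atz(cal,u,v,0)) for u,v in uv]).reshape(O.shape)
    def cost(p):
        M=cast(cal,us,vs,mk(*p)); M=np.where(np.isnan(M),B,np.minimum(M,B)); e=np.clip(np.abs(M-O),0,25); return np.nanmean(e)
    g=[(cost((p0[0]+a,p0[1]+b)),p0[0]+a,p0[1]+b) for a in np.arange(-8,8.1,.5) for b in np.arange(-8,8.1,.5)]
    g=np.array(g); w=np.exp(-(g[:,0]-g[:,0].min())/.15); m=(w[:,None]*g[:,1:]).sum(0)/w.sum()
    return m,g[:,0].min(),np.sqrt((w[:,None]*(g[:,1:]-m)**2).sum(0)/w.sum())
def stand(zt,rt):
    return lambda x,y:[(x,y,0,10,32,32),(x,y,10,zt-8,14,14),(x,y,zt-8,zt-5,rt+3,rt+3),(x,y,zt-5,zt,rt,rt)]
def probe(zt): return lambda x,y:[(x,y,zt,zt+8,.5,5),(x,y,zt+8,zt+55,5,5),(x,y,zt+55,zt+61,11,11)]
E
python3 - <<'E'
from ray import *
np.set_printoptions(precision=2,suppress=True)
S=r.get_calibration("scene");T=r.get_calibration("top")
D0=np.load("scene1.npz")["d"];T0=np.load("top1.npz")["d"];D=np.load("d6.npz")["D"]
for nm,zt,rt,p in(("small",45,11,(470,68)),("medium",65,17.5,(670,-40)),("large",85,25,(518,-168))):
    for n,c,G in(("scene",S,D0),("top",T,T0)):
        u,v=proj(c,[*p,zt]).round().astype(int)
        h=10 if n=="top" else 9
        print(nm,n,*fitxy(c,G,range(u-h,u+h),range(v-h,v+(h if n=="top" else 10)),stand(zt,rt),p))
print("stem",*fitxy(S,D,range(278,292),range(146,156),probe(48.),(470,70)))
# combined model: both tablet and stem
print("tablet in now-image",*fitxy(S,D,range(276,294),range(156,168),stand(45,11),(470,68)))
E
```

```text
small scene [473.07  68.72] 1.8000299249902074 [0.89 1.03]
small top [474.36  68.11] 2.083045070900445 [1.   0.93]
medium scene [669.94 -39.01] 1.3223531113053981 [0.49 0.63]
medium top [671.68 -39.63] 1.9824228210594201 [0.72 0.65]
large scene [ 518.56 -167.19] 1.3624822156501166 [0.59 0.58]
large top [ 520.18 -168.17] 1.859059581004591 [0.62 0.57]
stem [470.01  69.72] 1.5059663927950055 [0.63 0.86]
tablet in now-image [472.5   69.13] 2.256268894679008 [0.78 0.88]
```

```bash
cat >> ray.py <<'E'
def depth(n=4):
    D=np.array([r.camera("scene")[1] for _ in range(n)]); return np.nanmedian(np.where(D>0,D,np.nan),0)
def stem_now(cal):
    p=r.get_state()["ee_pos"]; zt=p[2]-262.2
    u,v=proj(cal,[*p[:2],zt+30]).round().astype(int); v1=int(proj(cal,[*p[:2],zt])[1])-1; v0=int(proj(cal,[*p[:2],zt+54])[1])+1
    D=depth(); return fitxy(cal,D,range(u-7,u+8),range(v0,v1+1),probe(zt),p[:2]-[1,2])
def press(x,y,ztop,sink=4.):
    z0=262.2+ztop
    r.servo_line([x,y,z0+2],speed=60); f0=r.get_state()["wrist_force"][2]
    r.servo_line([x,y,z0-sink],speed=15); r.dwell(.3); s=r.get_state()
    e=s["ee_pos"][2]-(z0-sink); print("press",s["ee_pos"],"dF",s["wrist_force"]-[0,0,f0],"zerr",e)
    return s["wrist_force"][2]-f0
E
python3 - <<'E'
from ray import *
np.set_printoptions(precision=2,suppress=True)
cal=r.get_calibration("scene")
r.servo_line([473.3,71.1,262.2+48.5],speed=40)
print("stem",*stem_now(cal),"tablet 473.07 68.72"); st("")
press(473.3,71.1,45)
I=r.camera("scene")[0]; np.savez("p_small.npz",im=I,d=depth())
st("")
E
```

```text
stem [471.96  69.99] 1.823519774999624 [0.6  0.88] tablet 473.07 68.72
 41.0 [473.26  71.13 310.67] F [ 0.43 -0.48 -0.75] T [-0.01 -0.   -0.01] op 15.3 gf 41.9
press [473.42  71.17 303.36] dF [0.42 0.13 0.78] zerr 0.15756428530420408
 42.4 [473.4   71.14 303.28] F [0.31 0.25 1.53] T [ 0.07 -0.2  -0.01] op 15.4 gf 42.1
```

Run:
```python
from ray import *
np.set_printoptions(precision=2,suppress=True)
cal=r.get_calibration("scene")
D=depth(8);D0=np.load("scene1.npz")["d"]
d=(D-D0)[157:161,282:289]; print(d); print("median",np.nanmedian(d))
F=[]
for _ in range(10): r.dwell(.01); F.append(r.get_state()["wrist_force"])
print("F",np.mean(F,0))
```

```text
[[62.25  6.39  6.5   1.98  4.88  2.72 64.64]
 [ 7.87  2.82  4.35  5.28  5.02  0.93  8.7 ]
 [ 4.24  3.67  0.19 -0.58 -2.37  0.97  5.2 ]
 [-6.42  1.84  3.18  1.35  5.92  5.   -9.5 ]]
median 3.953247
F [1.24 0.48 1.28]
```

Run:
```python
from ray import *
np.set_printoptions(precision=2,suppress=True)
cal=r.get_calibration("scene")
D0=np.load("scene1.npz")["d"]
r.servo_line([473.3,71.1,377],speed=120)
F=[]
for (x,y),zt in(((670.7,-36.9),65),):
    r.servo_line([x,y,377],speed=200); r.servo_line([x,y,262.2+zt+4],speed=100); r.dwell(.2)
    m,c,s=stem_now(cal); st("hover"); print("stem",m,c,s,"tablet-stem",np.array([669.94,-39.01])-m)
    I=np.mean([r.camera("scene")[0] for _ in range(4)],0); np.savez("h_med.npz",im=I)
    u,v=proj(cal,[x,y-2,65]).round().astype(int); print(u,v)
    cv2.imwrite("pics/m8.png",cv2.resize(np.hstack([np.clip(J,0,255)[v-12:v+8,u-10:u+10,::-1].astype(np.uint8) for J in(I,np.load("scene1.npz")["im"])]),(800,400),interpolation=cv2.INTER_CUBIC))
```

```text
hover 45.9 [670.78 -36.84 331.59] F [-0.59 -1.32 -0.96] T [ 0.    0.01 -0.08] op 15.9 gf 41.8
stem [669.96 -37.91] 2.138134746631767 [0.43 0.63] tablet-stem [-0.02 -1.1 ]
313 189
```

View pics/m8.png

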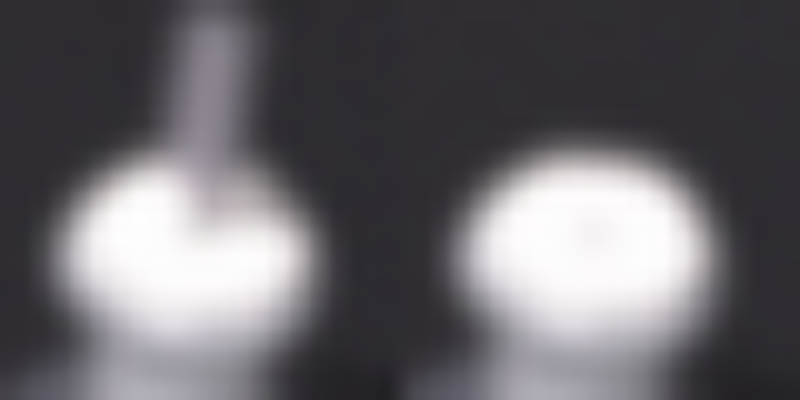

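Run:
```python
from ray import *
np.set_printoptions(precision=2,suppress=True,linewidth=150)
cal=r.get_calibration("scene")
r.servo_line([670.7,-36.9,262.2+65.8],speed=40); st("")
I=np.mean([r.camera("scene")[0] for _ in range(6)],0).mean(2); J=np.load("scene1.npz")["im"].mean(2)
p=r.get_state()["ee_pos"]; print("pred tip",proj(cal,[p[0],p[1],p[2]-262.2]),"pred w/ stem est",proj(cal,[669.96,-37.91,p[2]-262.2]),"tablet depth est",proj(cal,[669.94,-39.01,65]))
print("J rows 184-193, cols 305-319")
for v in range(182,195): print(v,J[v,305:320].astype(int),(I-J)[v,305:320].astype(int))
```

```text
46.3 [670.57 -36.95 327.46] F [-0.5   0.03  0.08] T [-0.01 -0.01  0.03] op 15.7 gf 41.8
pred tip [312.95 188.03] pred w/ stem est [312.6  188.09] tablet depth est [312.39 188.44]
J rows 184-193, cols 305-319
182 [47 48 48 48 48 49 49 49 48 47 48 48 48 48 48] [ 0  0  0  0  1 15 49 82 91 69 31  4  0 -1 -1]
183 [48 48 48 49 53 60 63 62 59 55 52 49 47 47 47] [ 0  0 -1  0  1 13 44 74 79 58 25  3  0  0  0]
184 [ 48  48  53  65  86 107 117 116 109  98  82  63  51  48  47] [-1  0  0  0  0  0 12 29 31 17  3 -2 -2 -1  0]
185 [ 49  55  77 115 157 190 203 202 196 180 151 110  72  52  47] [  0   0   0   0  -2 -12 -26 -38 -45 -39 -27 -18 -10  -3   0]
186 [ 53  78 127 184 227 243 246 246 244 240 224 179 117  67  49] [  0   0   1   2  -1  -6 -23 -60 -79 -69 -58 -46 -26  -8   0]
187 [ 65 113 182 233 248 251 251 249 249 250 247 229 166  94  55] [  0   1   2   1   0  -1 -12 -47 -72 -61 -51 -51 -30  -8  -1]
188 [ 83 147 219 246 252 252 249 244 246 251 251 244 203 123  65] [  0   1   1   1   0   0  -3 -19 -32 -25 -19 -18 -15  -3   0]
189 [ 96 167 226 246 251 252 250 247 248 251 252 247 220 143  75] [ 1  2  1  1  1  0  0 -1 -4 -3 -2 -2 -1  0  0]
190 [ 95 160 216 237 247 251 251 250 251 251 250 242 208 137  76] [0 2 2 1 0 0 1 0 0 0 0 0 2 1 0]
191 [ 80 135 185 217 233 244 247 247 246 245 239 223 179 119  70] [0 2 2 2 2 1 1 0 1 1 1 2 2 1 0]
192 [ 63 100 147 185 212 227 233 231 226 222 214 189 151 101  61] [0 1 1 2 2 1 1 2 1 2 2 2 2 1 0]
193 [ 54  76 115 155 183 203 213 209 200 193 183 157 119  77  52] [0 0 1 1 2 2 2 2 3 2 2 2 1 0 0]
194 [ 61  77 111 145 163 170 174 174 168 161 146 116  81  55  45] [0 0 1 2 2 2 2 2 2 2 1 1 0 0 0]
```

Run:
```python
from ray import *
np.set_printoptions(precision=2,suppress=True,linewidth=150)
cal=r.get_calibration("scene"); J=np.load("scene1.npz")["im"].mean(2)
x,y=671.0,-38.3
r.servo_line([x,y,262.2+68],speed=40)
press(x,y,65)
D=depth(4);D0=np.load("scene1.npz")["d"]; print("sink dD",np.nanmedian((D-D0)[189:192,308:318])); st("")
r.servo_line([x,y,377],speed=120)
x,y=519.6,-166
r.servo_line([x,y,377],speed=200); r.servo_line([x,y,262.2+86],speed=100); r.dwell(.2)
m,c,s=stem_now(cal); st("hover"); print("stem",m,c,s,"tablet-stem",np.array([518.56,-167.19])-m)
I=np.mean([r.camera("scene")[0] for _ in range(6)],0).mean(2)
p=r.get_state()["ee_pos"]; print("pred tip",proj(cal,[p[0],p[1],p[2]-262.2]),"tablet depth est",proj(cal,[518.56,-167.19,85]))
for v in range(177,192): print(v,J[v,247:264].astype(int),(I-J)[v,247:264].astype(int))
```

```text
press [671.09 -38.23 323.37] dF [0.96 0.49 2.28] zerr 0.16644372464361368
sink dD 3.9916992
 48.2 [671.09 -38.22 323.3 ] F [0.26 0.77 0.99] T [ 0.11 -0.14 -0.01] op 15.7 gf 42.0
hover 50.8 [ 519.67 -166.05  348.52] F [-0.81  0.17 -1.62] T [-0.   -0.01  0.03] op 15.5 gf 41.9
stem [ 519.18 -166.74] 6.479828599875335 [1.18 1.05] tablet-stem [-0.62 -0.45]
pred tip [255.86 184.16] tablet depth est [255.41 184.43]
177 [45 45 45 45 46 47 48 50 50 50 49 47 46 46 46 46 46] [ 1  1  1  0  1 10 36 67 81 64 31  8  1  0  0  0  0]
178 [45 45 46 49 56 66 76 82 84 83 76 64 55 50 47 46 46] [ 1  1  0  1  1  6 22 42 50 35 13  2  0  0  0  0  0]
179 [ 45  48  55  71  97 124 144 156 161 157 143 121 100  80  61  49  47] [  1   0   0   0   0   0  -1  -4 -13 -21 -18  -8  -2  -1  -2   0   0]
180 [ 50  65  93 129 169 204 223 230 232 230 223 205 181 148 105  68  50] [  0   1   0   0   0  -4 -15 -39 -63 -61 -34 -13  -7 -12 -16 -10  -2]
181 [ 67 109 161 205 232 245 249 250 250 250 249 247 240 222 174 111  63] [  0   0   0   0   0  -2 -10 -33 -67 -55 -21  -8 -11 -35 -45 -31  -8]
182 [ 98 165 225 245 250 252 252 252
[... 482 characters left out ...]
  0  0  0  0 -2 -3 -2 -2 -1  0  0  0  0]
186 [179 234 249 252 253 253 253 252 252 252 253 253 252 251 243 212 146] [0 0 0 0 0 0 0 0 0 0 0 0 0 0 0 0 0]
187 [162 219 240 248 251 252 252 253 253 253 252 252 251 245 225 179 127] [0 0 0 0 0 0 0 0 0 0 0 0 0 0 0 0 0]
188 [134 188 222 236 245 248 250 251 251 251 250 248 242 228 194 146 100] [0 1 0 0 0 0 0 0 0 0 0 0 0 0 0 0 0]
189 [ 99 150 190 215 229 236 241 243 243 240 235 229 220 199 167 121  76] [0 0 0 0 0 0 0 0 0 0 0 0 0 0 0 0 0]
190 [ 67 103 141 176 203 219 225 227 224 218 208 201 190 165 129  88  59] [1 0 0 0 0 0 0 0 0 0 0 0 0 0 0 0 0]
191 [ 50  63  88 121 155 182 197 200 199 193 180 165 146 116  83  59  49] [0 0 0 0 1 0 0 0 0 0 0 0 0 0 0 0 0]
```

Run:
```python
from ray import *
np.set_printoptions(precision=2,suppress=True,linewidth=150)
x,y=519.3,-166.6
press(x,y,85)
D=depth(4);D0=np.load("scene1.npz")["d"]; print("sink dD",np.nanmedian((D-D0)[185:188,250:261])); st("")
r.servo_line([x,y,377],speed=120)
r.servo_line([530.3,-389.7,377],speed=200); r.dwell(.3); st("above")
h=r.servo_line([530.3,-389.7,300],speed=80,stop_force=6); st(h)
if not h:
    h=r.servo_line([530.3,-389.7,277],speed=30,stop_force=6); r.dwell(.2); st(h)
```

```text
press [ 519.4  -166.56  343.35] dF [ 0.2  -0.27  1.61] zerr 0.1518313269652367
sink dD 5.6395264
 52.4 [ 519.38 -166.62  343.29] F [ 0.8  -0.8   1.02] T [-0.03 -0.17 -0.05] op 15.7 gf 42.0
above 54.4 [ 530.45 -389.03  377.29] F [ 0.42 -0.47  0.44] T [-0.03 -0.01  0.01] op 15.4 gf 41.9
False 55.5 [ 530.63 -389.74  300.8 ] F [ 0.39  0.11 -0.5 ] T [ 0.03 -0.04 -0.02] op 15.7 gf 41.9
True 56.4 [ 530.01 -389.66  277.11] F [-0.47 -0.45  4.67] T [0.07 0.06 0.05] op 15.3 gf 42.6
```

Run:
```python
from ray import *
np.set_printoptions(precision=2,suppress=True,linewidth=150)
r.open_gripper(); r.dwell(.2); p=r.get_state()["ee_pos"]
r.servo_line([530.3,-389.7,440],speed=150); r.move_pose([330,-480,420],q(HY)); r.dwell(.2); st("away")
for n in("scene","top"):
    F=[r.camera(n) for _ in range(4)]; I=np.mean([f[0] for f in F],0); J=np.load(n+"1.npz")["im"]
    d=np.abs(I-J).max(2); d=cv2.blur(d,(3,3))>35
    k,_,S,c=cv2.connectedComponentsWithStats(d.astype(np.uint8))
    print(n,[(c[i].round(),S[i,4]) for i in range(1,k) if S[i,4]>4])
    L=np.load(n+"4.npz")["im"] ; s=(slice(105,150),slice(295,345)) if n=="scene" else (slice(190,225),slice(105,155))
    print("meter change",np.abs(I-L)[s].max())
    cal=r.get_calibration(n); u,v=proj(cal,[530,-390,145]).round().astype(int)
    D=np.nanmedian([f[1] for f in F],0); D0=np.load(n+"1.npz")["d"]
    w=(slice(v-6,v+12),slice(u-8,u+8)); print("probe region: img",np.abs(I-J)[w].max(),"depth med diff",np.nanmedian(D[w]-D0[w]),"n>8",(np.abs(D[w]-D0[w])>8).sum())
```

```text
away 59.6 [ 332.13 -478.7   420.28] F [-0.26 -0.68 -0.62] T [ 0.05 -0.06 -0.04] op 85.7 gf 0.0
scene [(array([55., 26.]), np.int32(1554)), (array([117.,  53.]), np.int32(4114)), (array([133.,   0.]), np.int32(8)), (array([161.,  15.]), np.int32(463)), (array([70., 46.]), np.int32(223)), (array([174.,  40.]), np.int32(26)), (array([39., 56.]), np.int32(16)), (array([160.,  69.]), np.int32(166)), (array([164.,  57.]), np.int32(6)), (array([ 76., 108.]), np.int32(2383)), (array([187.,  83.]), np.int32(92)), (array([172.,  92.]), np.int32(12)), (array([182.,  95.]), np.int32(12)), (array([330., 118.]), np.int32(72)), (array([316., 121.]), np.int32(16)), (array([313., 128.]), np.int32(56)), (array([321., 126.]), np.int32(7)), (array([112., 143.]), np.int32(26)), (array([153., 157.]), np.int32(12)), (array([ 83., 161.]), np.int32(16)), (array([122., 168.]), np.int32(22)), (array([222., 174.]), np.int32(117)), (array([159., 184.]), np.int32(233)), (array([254., 183.]), np.int32(125)), (array([152., 196.]), np.int32(5)), (array([250., 198.]), np.int32(15)), (array([154., 203.]), np.int32(7)), (array([180., 204.]), np.int32(88)), (array([216., 218.]), np.int32(8))]
meter change 1.6666679382324219
probe region: img 48.0 depth med diff -0.14953613 n>8 26
top [(array([253., 202.]), np.int32(137)), (array([123., 210.]), np.int32(87)), (array([114., 208.]), np.int32(9)), (array([141., 213.]), np.int32(110)), (array([317., 306.]), np.int32(9530)), (array([309., 233.]), np.int32(83)), (array([245., 249.]), np.int32(116)), (array([332., 234.]), np.int32(6)), (array([302., 265.]), np.int32(253)), (array([213., 318.]), np.int32(29)), (array([194., 320.]), np.int32(5)), (array([208., 334.]), np.int32(14)), (array([189., 333.]), np.int32(9)), (array([200., 349.]), np.int32(132)), (array([200., 356.]), np.int32(11))]
meter change 8.416667938232422
probe region: img 63.875 depth med diff 0.32922363 n>8 20
```

Run:
```python
from ray import *
np.set_printoptions(precision=1,suppress=True,linewidth=170)
r.move_pose([250,-520,420],q(HY)); r.dwell(.1)
for n in("scene","top"):
    cal=r.get_calibration(n)
    F=[r.camera(n) for _ in range(4)]; D=np.nanmedian([f[1] for f in F],0); D0=np.load(n+"1.npz")["d"]; I=np.mean([f[0] for f in F],0);J=np.load(n+"1.npz")["im"]; L=np.load(n+"4.npz")["im"]
    for nm,X,h in(("large",[518.6,-167,85],5),("medium",[670,-39,65],3),("small",[472,69,45],2)):
        u,v=proj(cal,X).round().astype(int); w=(slice(v-h+1,v+h),slice(u-h,u+h+1)); print(n,nm,"depth",np.nanmedian((D-D0)[w]),"img",(I-J)[w].mean(),"vs4",(I-L)[w].mean())
    u,v=(222,174) if n=="scene" else (245,249); w=(slice(v-8,v+9),slice(u-8,u+9)); print("spatula img",np.abs(I-J)[w].max(),"vs4",np.abs(I-L)[w].max())
    for nm,G in(("before",D0),("after",D)):
        u,v=proj(cal,[530,-390,130]).round().astype(int)
        mk=lambda x,y:[(x,y,76,145,10,10)]
        o=np.array(cal["R"]); w=(slice(v-8,v+10),slice(u-7,u+8))
        P=np.array([dep(cal,uu,vv,G[vv,uu]) for vv in range(v-8,v+10) for uu in range(u-8,u+9)]); P=P[(P[:,2]>82)&(np.hypot(P[:,0]-530,P[:,1]+390)<30)]
        print(n,nm,len(P),"top z",np.sort(P[:,2])[-5:],"mean",P.mean(0))
```

```text
scene large depth 0.16113281 img -0.3068181818181818 vs4 -0.5808080037434896
scene medium depth -0.45043945 img -0.09642857142857143 vs4 81.23730192638578
scene small depth -0.15112305 img -0.28888888888888886 vs4 78.562963019477
spatula img 94.25 vs4 95.25
scene before 129 top z [146.7 146.9 147.3 147.5 147.7] mean [ 534.  -393.2  124.9]
scene after 112 top z [146.5 146.5 146.6 147.1 147.8] mean [ 533.8 -395.2  126.9]
top large depth -0.40112305 img -0.003367003367003367 vs4 -0.04320960253577441
top medium depth -0.6968994 img -0.06190476190476191 vs4 64.22381010509673
top small depth 0.50927734 img 0.1111111111111111 vs4 73.28518608940972
spatula img 109.25 vs4 105.83332824707031
top before 42 top z [146.4 146.6 146.6 147.3 148.2] mean [ 528.4 -388.6  133.3]
top after 40 top z [146.  146.5 146.7 147.  148. ] mean [ 528.  -390.2  131.9]
```

Run:
```python
from ray import *
np.set_printoptions(precision=1,suppress=True,linewidth=170)
cal=r.get_calibration("top")
F=[r.camera("top") for _ in range(6)]; D=np.nanmedian([f[1] for f in F],0); I=np.mean([f[0] for f in F],0)
z=np.load("top1.npz"); D0=z["d"];J=z["im"]
m=np.zeros(D0.shape,bool); m[220:268,236:256]=True
b=m&(J.mean(2)>110); print("spatula px",b.sum(),"depth diff mean",np.nanmean((D-D0)[b]),"ref",np.nanmean((D-D0)[m&~b]), "bright now",(m&(I.mean(2)>110)).sum())
d=(J-I).mean(2); yy,xx=np.where(m&(np.abs(d)>35)); print("darker",(d[yy,xx]>0).sum(),"brighter",(d[yy,xx]<0).sum(),yy.min(),yy.max(),xx.min(),xx.max())
ok=abs(np.nanmean((D-D0)[b]))<3 and (d[yy,xx]<0).sum()<4
print(ok,r.get_state()["time_s"])
if ok: print(r.sign_off())
```

```text
spatula px 121 depth diff mean 0.06343419 ref -0.111828044 bright now 123
darker 53 brighter 62 221 261 240 251
False 61.275
```

Run:
```python
from ray import *
F=[r.camera("top") for _ in range(6)]; D=np.nanmedian([f[1] for f in F],0); I=np.mean([f[0] for f in F],0)
z=np.load("top1.npz"); D0=z["d"];J=z["im"]; d=(I-J).mean(2)
s=(slice(220,268),slice(236,256)); e=(D-D0)[s]; g=d[s]
a,b=np.nanmean(e[g<-35]),np.nanmean(e[g>35]); ys=np.mgrid[220:268,236:256]
print("depth diff darker",a,"brighter",b,"centres",[ys[:,m].mean(1) for m in(g<-35,g>35)])
for v in range(222,266,6): print(v,J.mean(2)[v,236:256].astype(int),I.mean(2)[v,236:256].astype(int))
```

```text
depth diff darker -0.32170594 brighter -0.3365498 centres [array([227.33962264, 248.86792453]), array([253.92063492, 243.3015873 ])]
222 [ 43  38  41  40  43  38  39  40  40  39  35  52 126 200 193 128  61  38
  40  41] [ 24  23  26  25  30  27  27  24  25  25  23  31  75 121 114  75  33  24
  24  25]
228 [ 42  41  42  40  40  40  41  40  40  37  53 141 233 242 184  86  34  38
  42  41] [ 24  23  26  23  29  26  29  25  24  23  34  88 143 145 104  47  19  24
  26  26]
234 [ 41  41  41  41  43  42  39  41  33  37  91 165 183  99  19  23  23  26
  25  24] [ 28  26  27  27  23  26  27  22  23  31  80 126 112  56  22  25  24  28
  26  24]
240 [ 27  28  23  25  28  25  27  23  41  94 135 100  41  20  26  23  26  23
  24  24] [ 25  29  28  23  23  26  21  25  41  93 134  96  42  23  27  26  26  23
  27  29]
246 [ 24  26  25  24  26  26  24  52 104 129  77  27  25  27  26  27  28  25
  23  26] [ 29  22  28  26  27  21  25  64 147 198 125  48  38  44  41  44  42  41
  43  42]
252 [ 26  28  22  23  24  30  78 130 127  64  20  26  26  25  26  26  24  27
  26  25] [ 34  39  42  40  37  44 105 197 230 129  41  37  42  42  41  42  40  44
  44  44]
258 [ 26  22  24  30  94 151 158 144 103  44  20  24  28  24  22  25  25  22
  24  23] [ 42  40  37  51 136 230 242 234 170  77  38  41  39  43  42  43  43  42
  42  44]
264 [ 42  38  54 132 224 247 229 132  50  38  42  45  44  44  43  44  46  42
  43  42] [ 43  37  53 133 224 247 226 132  51  39  43  43  44  44  42  43  43  42
  42  43]
```

The spatula hasn't moved: its pixel columns match the first picture, and only the arm's shadow on it has shifted. I'm handing in.

```bash
python3 -c "
from bench import r
print(r.sign_off())"
```

```text
the job is handed in; nothing more can be done
None
```

I handed the job in at about 61.6 s: dial at the mark, lock against its stop, tablets pressed small to large (about 4 mm each), and the probe back in its holder. One doubt remains: the lock moved about 32 mm in the pictures against 35 mm nominal, though a 30 N push moved it no further.

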